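Open the push-and-turn cleaner bottle at the book fair's repair corner

TASK

Open the squat, wide cleaner bottle so that a brush can be dipped in it: push its safety cap all the way down, turn it about a quarter turn anticlockwise (seen from above) while down, then lift it straight off. Finish while still holding the cap in the gripper, level and still, right over the bottle with a few centimetres (3 to 8 cm) of air under it. Leave the tall bottle and everything else on the table alone.

Things in the scene. Friction and masses are not known exactly. Their poses are not given: they have to be found in the camera images.
- bottle: squat white plastic bottle, fixed upright in a heavy round holder (100 mm wide, 10 mm high, rubber cup to 32 mm) that neither moves nor turns. Origin on the table under its axis, z up. Body 76 mm in diameter to z = 56 mm, sloping in to 44 mm at z = 70 mm; neck 28 mm, its mouth at z = 117.5 mm. Two locking studs on the neck point along +x and -x
- cap_center (a point): centre (half-way up) of the squat bottle's white ribbed cap: round, 50 mm in diameter, 34 mm high, 30 g; z up, axes parallel to the bottle's at the start. Closed, its underside is at z = 94 mm, this point at 111 mm, its top at 128 mm above the table
- bottle_mouth (a point): centre of the bottle's mouth, on its axis, 117.5 mm above the table
- tall_bottle: bystander: the slim tall white bottle, 60 mm in diameter and 162 mm high with a similar ribbed cap, fixed in a like holder (100 mm wide); origin on the table under its axis. It may stand left or right of the squat one, at least 0.2 m away; not to be touched
- eraser: bystander: grey eraser 42 x 20 x 12 mm lying between the bottles; origin under its centre
- tape_roll: bystander: brown tape roll lying flat, 70 mm in diameter, 19 mm high; origin under its centre
- brush: bystander: brush 180 mm long lying on the robot's side; origin under its centre
- folder: bystander: white bone folder 150 x 20 x 5 mm lying on the robot's side; origin under its centre
- brush_pot: bystander: clear pot 72 mm in diameter, 95 mm high, brushes in it up to 0.21 m high; origin under its centre
- album: bystander: blue hardback album 240 x 170 x 16 mm lying flat; origin under its centre
- tin: bystander: round flat metal tin 66 mm in diameter, 30 mm high; origin under its centre
- cap: the same cap, origin under its centre. It must go down 4.5 mm to unlock and stops at 6.5 mm (press with 12 to 15 N). Held down it turns only anticlockwise from above, and is free to lift between 50 and 130 degrees of turn, best at 75 to 90. Not pressed it cannot turn; before the turn it cannot be pulled off
- collar (a joint): grey sprung collar round the neck under the cap, 47 mm in diameter, z = 88 to 94 mm, that pushes the cap up: 0 = up (cap not pressed), 0.0065 = cap fully down; 4 N to start, about 9 N fully down
Things that resemble listed ones, but are neither listed nor needed, are in the scene too. What is shaped like the bottle but yellow is not meant.

How it is judged (in metres and radians):
On the way, in this order (a step that is already met when the one before it is completed fails the run):
1. the squat bottle's cap is pushed down, still in its locked direction (z of cap_center in the frame of bottle below 0.1068 m and angle between the x axis of cap_center and the x axis of bottle, either way round below 0.5 rad), for 0.05 s.
2. the cap is turned to its free direction while on the neck (z of cap_center in the frame of bottle below 0.118 m and angle between the x axis of cap_center and the x axis of bottle, either way round above 0.75 rad and horizontal distance between cap_center and bottle_mouth below 0.008 m), for 0.05 s.
At the end, for the whole second after the job is handed in: the cap, held by the fingers (over 1 N), hangs still (under 30 mm/s) and level (within 15 degrees) over the bottle: its underside 15 to 110 mm above the mouth, its axis within 25 mm of the mouth's, touching nothing of the bottle (z of cap_center in the frame of bottle_mouth between 0.032 and 0.127 m and horizontal distance between cap_center and bottle_mouth below 0.025 m and angle between cap_center's own z axis and vertical below 0.26 rad and contact force between the fingers and cap above 1 N and contact force between cap and bottle below 0.1 N and linear speed of cap below 0.03 m/s); the arm keeps its last pose, push and grip.
It fails at once if the tall bottle is pushed by the robot (over 2 N) (contact force between the arm and tall_bottle above 2 N).
It fails at once if the tall bottle is pushed by the fingers (over 2 N) (contact force between the fingers and tall_bottle above 2 N).
It fails at once if a bystander is moved more than 20 mm (distance of any of eraser, tape_roll, brush, folder, brush_pot, album, tin from where it was at the start of the episode above 0.02 m).
It also fails if it takes over 35 s, if anything falls off the work surface, if the arm or the gripper's body presses on something with over 40 N, if the wrist force passes 120 N, or if a joint passes its speed limit or range.

ROBOT

A 7-joint arm with a two-finger parallel gripper is mounted at the origin on the work surface. World frame = base frame: x ahead of the robot, y to its left, z up, the work surface at z = 0. Lengths are in mm, angles in rad, forces in N, time in s.
With the tool pointing down it reaches from about 400 to 850 mm from the base axis. Payload 10.4 kg.
Tool frame: the origin (TCP) lies between the finger pads; the fingertips stand 8 mm ahead of it and the grasp point (between the pads) lies 11 mm behind it; y points along the fingers, x is the direction in which the jaws open and shut, and the axes are right-handed (so a half turn about y gives the same grasp; the last joint's range is limited). The gripper opens to 85 mm and grips with 20 to 120 N. Pads are 22 mm wide; open, the fingers measure 114 mm over their backs; the gripper's body (76 mm by 85 mm) begins 54 mm behind the grasp point. The pads swing forward as they close: fully open they stand 13 mm farther back than shut.
Start: joints at [-0.023, 0.332, -0.065, 1.46, 0.022, 1.35, -0.088], TCP at [625.02, 0.018, 239.338] pointing down, gripper open.
Joint ranges: [-2.6, 2.6], [-0.5, 2.12], [-1.47, 1.34], [0.16, 2.42], [-1.27, 4.41], [0.06, 2.06], [-2.6, 2.6]. Speed limits (rad/s): [2.22, 2.22, 2.79, 2.79, 3.14, 3.14, 3.14].

INTERFACE

Orientations are given as a 3x3 rotation matrix whose columns are the frame's x, y, z axes.
In Python, from workcell import r, optics gives the robot as it stands.
- The arm moves only by the tool servo_tool, never from a script. Its arguments are lists of equal length, an entry for each row: "rotation": the turn, a rotation vector about the tool's x, y, z in rad, a list of three; "travel": the shift along the tool's x, y, z in m, a list of three; "grip": the closure in counts, from 0 (fully open) to 255 (shut). A call has 1 to 20 rows; each row is the pose to reach, as a shift and turn from the pose measured when the call began, along the tool's axes at that moment; what a row does not reach only later rows make up. A row lasts 1/12 s, in which the tool goes at most 41.7 mm and 7.16 degrees, less where a joint would pass 70% of its speed; a pose out of reach is approached as far as the arm can. A call with a gripper value outside its range is refused whole. The fingers move at their own pace and stop on an object; "squeeze" is the grip in N (left out, the last holds). Time passes only in rows, so rows that repeat a pose let the fingers close. It gives the time, the measured TCP pose, the force and the opening at its end, in the units of the state.
- r.read_state(): the state, without advancing time (a new reading comes with each control period).
- optics.read_camera(name): name is "scene" or "side" or "wrist"; returns a dict with "image" (384x512x3 uint8, red, green, blue), "z_map" (384x512 float32, mm along the optical axis (not along the pixel's ray), 0 where there is no reading), "intrinsics" (3x3 intrinsics, pixels), "rvec" (rotation vector, rad) and "tvec" (3), from world to camera coordinates, as OpenCV has them. Camera axes: x right, y down, z forward; pixel columns grow to the right and rows downward; lengths in mm; the calibration is good to about 2 mm. A picture is of the moment at which its call begins.
- r.job_done(): hands the job in, once; it reports no verdict.
The state is a dict: "time": time; "joint_pos": joint angles; "dq": joint speeds; "joint_torque": joint torques, N m; "tool_pos": TCP position; "tcp_rot": TCP orientation; "wrist_force": force on the tool from outside, world axes, zero at the start; "wrist_torque": the same for the moment, N m; "gripper_width": opening from 0.0 (shut) to 1.0 (fully open).
Only numpy, scipy, OpenCV 4.12 (cv2) and the standard library are available. Lean on these libraries where they do the work, as an engineer would, in place of code of your own. Each camera call takes 0.05 s, during which the arm holds its last target. There are 200 camera calls.

## Working session

There is one attempt and no reset: what is moved stays moved. The work goes in short steps, Python scripts to look and compute and a tool call to move; the robot and the scene stay as the last step left them, time stands still between calls to the robot, and variables do not carry over. Pictures are saved under pics/ and viewed, about 8 in all and at most 12, crops included, and the job is handed in when it is done.

Besides the shell and the picture viewer there is one more tool, called after "Emit:" as name(argument=value, ...), one argument or row to a line, values as JSON. servo_tool: Moves the arm, as the interface text tells. Its arguments: {"type":"object","properties":{"rotation":{"type":"array"},"travel":{"type":"array"},"grip":{"type":"array"},"squeeze":{"type":"number"}},"required":["rotation","travel","grip"]}

```bash
ls; mkdir -p pics; python3 - <<'E'
from workcell import r, optics
import cv2, numpy as np
s=r.read_state(); print(s)
ims=[]
for n in ["scene","side","wrist"]:
    c=optics.read_camera(n); np.savez(f"{n}0.npz",**c)
    cv2.imwrite(f"pics/{n}0.png",c["image"][...,::-1]); print(n,c["rvec"],c["tvec"],c["intrinsics"].tolist())
E
```

```text
pics
{'time': 0.0, 'joint_pos': array([-0.02261595,  0.3328771 , -0.06468691,  1.46091671,  0.02161533,
        1.34987214, -0.08847549]), 'dq': array([-2.71310521e-04,  3.17896769e-04,  4.29625524e-04, -4.43469820e-04,
       -3.36175508e-05, -5.49543254e-04, -1.11912393e-03]), 'joint_torque': array([ 4.98105128e-04, -6.25449800e+01,  4.97091911e-02, -3.91610491e+01,
        1.63588714e-02,  9.83294769e-03, -6.01235030e-06]), 'tool_pos': array([ 6.24656200e+02, -6.30913604e-03,  2.38524367e+02]), 'tcp_rot': array([[ 9.99999053e-01, -1.37502236e-03, -5.19809660e-05],
       [ 5.18695266e-05, -8.10810727e-05,  9.99999995e-01],
       [-1.37502657e-03, -9.99999051e-01, -8.10096742e-05]]), 'wrist_force': array([0.6793349 , 0.44424409, 0.7055788 ]), 'wrist_torque': array([0.03408889, 0.042146  , 0.0144634 ]), 'gripper_width': 1.001134676456321}
scene [ 1.5986966   1.91704912 -0.83725778] [ 131.0887863  -277.51729251 1487.00465227] [[363.87275054898345, 0.0, 254.91255235727257], [0.0, 363.87275054898345, 192.17523428744988], [0.0, 0.0, 1.0]]
side [ 0.42560205 -2.73150325  1.23980464] [ 493.935698    197.78971083 1059.12618759] [[450.62606504872076, 0.0, 253.0475410925376], [0.0, 450.62606504872076, 193.21871562650813], [0.0, 0.0, 1.0]]
wrist [-2.83434684e+00  2.54012723e-04  1.50708863e-03] [-624.42423121  -39.96913767  379.27805922] [[304.2156924488122, 0.0, 254.5770565528576], [0.0, 304.2156924488122, 190.35121828984242], [0.0, 0.0, 1.0]]
```

View pics/scene0.png

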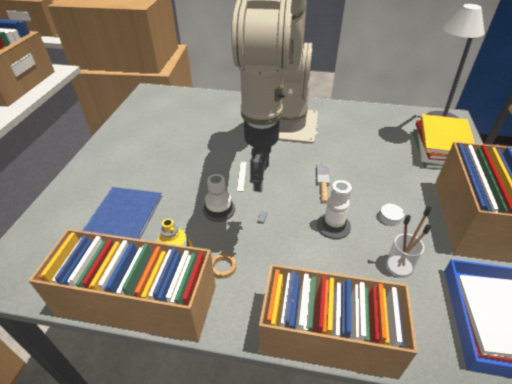

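View pics/side0.png

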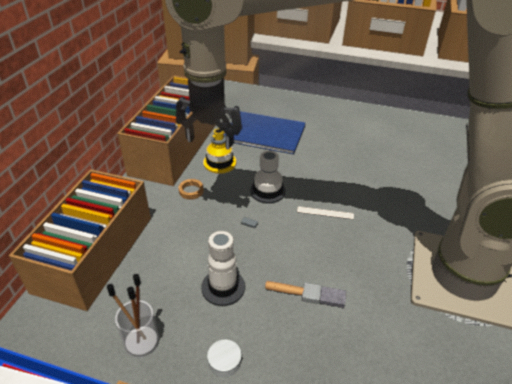

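The squat bottle's candidates are the squat white one with the pale ribbed cap at scene (217,195) / side (268,175), the slim tall one at scene (338,207) / side (222,262), and the yellow look-alike at scene (170,235) / side (220,150). The first fits: it's white, wider and lower. I'll measure it and confirm in a crop.

```bash
cat > h.py <<'E'
import cv2, numpy as np
def pts(c):
    z=c["z_map"]; v,u=np.nonzero(z>0); K=c["intrinsics"]; d=z[v,u]
    p=np.c_[(u-K[0,2])*d/K[0,0],(v-K[1,2])*d/K[1,1],d]
    R=cv2.Rodrigues(c["rvec"])[0]
    return (p-np.asarray(c["tvec"]).ravel())@R, u, v
def circ(p):
    A=np.c_[p[:,:2],np.ones(len(p))]; s=np.linalg.lstsq(A,(p[:,:2]**2).sum(1),rcond=None)[0]
    return s[0]/2,s[1]/2,np.sqrt(s[2]+(s[0]**2+s[1]**2)/4)
E
python3 - <<'E'
from h import *
L={"scene":dict(squat=(217,178),tall=(341,185),yellow=(169,222)),"side":dict(squat=(268,157),tall=(221,238),yellow=(218,132))}
for n in L:
    c=dict(np.load(n+"0.npz")); P,u,v=pts(c)
    for k,(a,b) in L[n].items():
        m=(abs(u-a)<22)&(abs(v-b)<30)&(P[:,2]>85)&(P[:,2]<185); q=P[m]
        if k=="yellow":
            i=c["image"][v,u].astype(int)[m]; q=q[(i[:,0]-i[:,2]>50)]
        top=np.percentile(q[:,2],97) if len(q) else 0
        t=q[q[:,2]>top-5]; 
        w=q[(q[:,2]<top-5)&(q[:,2]>top-30)]
        print(n,k,len(q),"top",top,"n",len(t),"mid",(t[:,:2].min(0)+t[:,:2].max(0))/2,"ext",np.ptp(t[:,:2],0),"side fit",np.round(circ(w),1),len(w))
a=cv2.imread("pics/scene0.png")[160:260,140:270]; b=cv2.imread("pics/side0.png")[110:210,190:320]
cv2.imwrite("pics/crop1.png",np.hstack([cv2.resize(x,None,fx=3,fy=3,interpolation=cv2.INTER_CUBIC) for x in(a,b)]))
E
```

```text
scene squat 318 top 129.6526058019619 n 157 mid [ 522.64651064 -152.080949  ] ext [49.55663519 48.88389917] side fit [ 523.8 -151.5   23.8] 121
scene tall 630 top 163.17399685041357 n 193 mid [529.06100207 199.46634421] ext [50.2522413  47.83192269] side fit [528.5 199.7  24.3] 133
scene yellow 289 top 152.34687330058767 n 120 mid [ 800.23954762 -189.637285  ] ext [ 30.30211907 104.52368385] side fit [ 794.9 -187.    28.1] 51
side squat 371 top 129.41012369115896 n 168 mid [ 520.5163121  -148.71558187] ext [47.30358224 50.28435165] side fit [ 520.2 -147.9   23.4] 149
side tall 888 top 162.60876319738688 n 357 mid [524.99424873 202.89109294] ext [48.52803613 50.89529044] side fit [525.3 202.6  24.2] 206
side yellow 91 top 119.0721166856999 n 35 mid [ 695.2098738  -228.10652911] ext [27.90573515 23.10671766] side fit [ 699.1 -233.    15.6] 55
```

View pics/crop1.png

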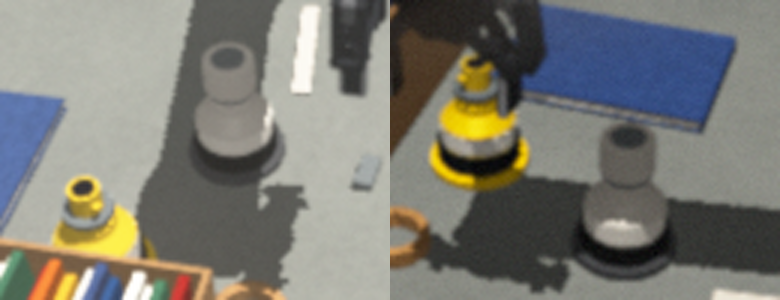

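View pics/wrist0.png

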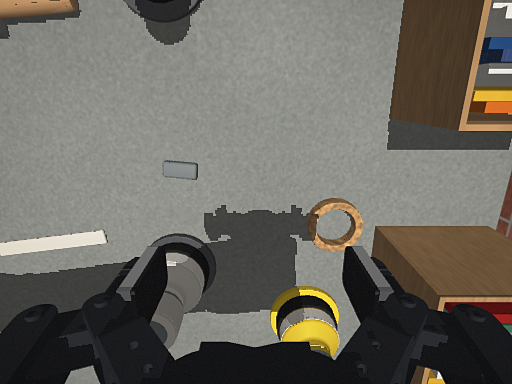

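The crop shows the squat white bottle with its ribbed cap in the robot's shadow (crop 1: scene half (230,60), side half (628,135)). Its cap top measures 129 mm (128 expected) and about 49 mm across (50 expected). The tall one is at (527,201), top 163, and the yellow one is only a decoy. The two views put the cap at about (522,-150). I'll move above it and recheck.

Emit:
servo_tool(
  rotation=[
    [0, 0, 0],
    [0, 0, 0],
    [0, 0, 0],
    [0, 0, 0],
    [0, 0, 0],
    [0, 0, 0],
    [0, 0, 0],
    [0, 0, 0],
    [0, 0, 0],
    [0, 0, 0],
  ],
  travel=[
    [-0.012, 0, -0.017],
    [-0.029, 0, -0.043],
    [-0.048, 0, -0.07],
    [-0.067, 0, -0.098],
    [-0.085, 0, -0.124],
    [-0.097, 0, -0.142],
    [-0.103, 0, -0.15],
    [-0.103, 0.015, -0.15],
    [-0.103, 0.03, -0.15],
    [-0.103, 0.03, -0.15],
  ],
  grip=[0, 0, 0, 0, 0, 0, 0, 0, 0, 0],
  squeeze=70,
)

```text
time: 0.98
tool_pos: [520.6, -149.0, 206.0]
tcp_rot: [[1.0, -0.005, -0.001], [0.001, 0.001, 1.0], [-0.005, -1.0, 0.001]]
wrist_force: [0.2, 0.3, -1.4]
gripper_width: 1.0
```

```bash
python3 - <<'E'
from workcell import r, optics
from h import *
s=r.read_state(); print(s["time"],s["tool_pos"],s["tcp_rot"].round(3).tolist(),s["wrist_force"],s["joint_pos"].round(2))
for n in ["scene","side","wrist"]:
    c=optics.read_camera(n); P,u,v=pts(c); np.savez(n+"1.npz",**c)
    m=(np.hypot(P[:,0]-522,P[:,1]+150)<40)
    t=P[m&(P[:,2]>124)&(P[:,2]<135)]; w=P[m&(P[:,2]>97)&(P[:,2]<123)]
    print(n,len(t),t.mean(0).round(1),"mid",(t.min(0)+t.max(0))/2,np.ptp(t,axis=0),"side",np.round(circ(w),1) if len(w)>10 else 0,len(w))
cv2.imwrite("pics/wrist1.png",c["image"][...,::-1])
E
```

```text
0.9833 [ 520.60328108 -149.00420396  206.04567569] [[1.0, -0.005, -0.001], [0.001, 0.001, 1.0], [-0.005, -1.0, 0.001]] [ 0.17286645  0.33737687 -1.43219735] [ 0.18  0.17  0.02  1.73 -0.    1.25  0.2 ]
scene 166 [ 524.5 -151.5  127.3] mid [ 522.65325044 -152.4778068   127.64015296] [50.68822868 48.60502305  7.03583885] side [ 523.  -152.1   24.5] 121
side 175 [ 519.8 -147.   127.3] mid [ 520.35277517 -147.79624359  127.61326232] [46.60052232 48.13349314  7.19884876] side [ 520.3 -148.8   24.1] 152
wrist 3219 [ 520.8 -150.1  127.9] mid [ 520.80619747 -151.0040813   127.21240471] [49.26643861 49.06168975  6.37834274] side [ 520.8 -151.5   25.2] 426
```

View pics/wrist1.png

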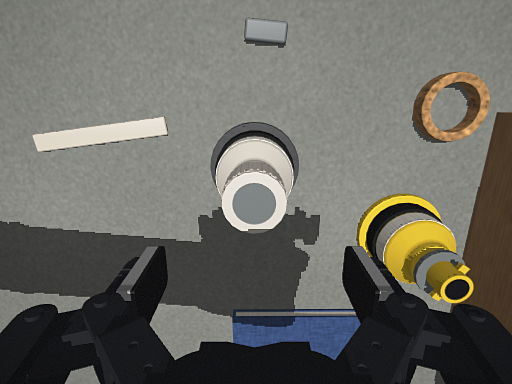

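The wrist view shows the cap centred between the open fingers (255,204), with nothing in the fingers' way. The wrist camera gives (520.8,-150.6), in agreement with the other two views to within 3 mm. Next I descend and grip.

Emit:
servo_tool(
  rotation=[
    [0, 0, 0],
    [0, 0, 0],
    [0, 0, 0],
    [0, 0, 0],
    [0, 0, 0],
    [0, 0, 0],
    [0, 0, 0],
    [0, 0, 0],
    [0, 0, 0],
    [0, 0, 0],
    [0, 0, 0],
    [0, 0, 0],
    [0, 0, 0],
    [0, 0, 0],
    [0, 0, 0],
    [0, 0, 0],
  ],
  travel=[
    [0.001, 0.012, -0.0013],
    [0.001, 0.03, -0.0013],
    [0.001, 0.05, -0.0013],
    [0.001, 0.07, -0.0013],
    [0.001, 0.085, -0.0013],
    [0.001, 0.096, -0.0013],
    [0.001, 0.102, -0.0013],
    [0.001, 0.104, -0.0013],
    [0.001, 0.104, -0.0013],
    [0.001, 0.104, -0.0013],
    [0.001, 0.104, -0.0013],
    [0.001, 0.104, -0.0013],
    [0.001, 0.104, -0.0013],
    [0.001, 0.104, -0.0013],
    [0.001, 0.104, -0.0013],
    [0.001, 0.104, -0.0013],
  ],
  grip=[0, 0, 0, 0, 0, 0, 0, 0, 30, 60, 100, 140, 255, 255, 255, 255],
  squeeze=70,
)

```text
time: 2.47
tool_pos: [522.7, -150.7, 106.0]
tcp_rot: [[1.0, -0.001, -0.001], [0.001, 0.0, 1.0], [-0.001, -1.0, 0.0]]
wrist_force: [-6.9, 1.3, 6.4]
gripper_width: 0.571
```

```bash
python3 - <<'E'
from workcell import r
s=r.read_state(); print(s["time"],s["tool_pos"],s["wrist_force"],s["wrist_torque"],s["gripper_width"],s["joint_pos"].round(2))
E
```

```text
2.4667 [ 522.74893624 -150.73654112  105.98451081] [-6.90248719  1.26604236  6.40831355] [ 0.21728045  1.24281651 -0.08038708] 0.570676701153916 [ 0.18  0.27  0.02  1.83 -0.01  1.04  0.2 ]
```

Gripped at 48.5 mm (cap is 50). Now I press down gently and watch the force.

Emit:
servo_tool(
  rotation=[
    [0, 0, 0],
    [0, 0, 0],
    [0, 0, 0],
    [0, 0, 0],
    [0, 0, 0],
    [0, 0, 0],
  ],
  travel=[
    [0, 0.002, 0],
    [0, 0.004, 0],
    [0, 0.006, 0],
    [0, 0.007, 0],
    [0, 0.007, 0],
    [0, 0.007, 0],
  ],
  grip=[255, 255, 255, 255, 255, 255],
)

```text
time: 2.97
tool_pos: [522.7, -150.8, 100.4]
tcp_rot: [[1.0, -0.001, -0.001], [0.001, 0.0, 1.0], [-0.001, -1.0, 0.0]]
wrist_force: [-7.3, 1.4, 12.0]
gripper_width: 0.563
```

```bash
python3 - <<'E'
from workcell import r, optics
from h import *
s=r.read_state(); print(s["time"],s["tool_pos"],s["wrist_force"],s["wrist_torque"],s["gripper_width"])
ims=[]
for n in ["scene","side"]:
    c=optics.read_camera(n); P,u,v=pts(c)
    m=(np.hypot(P[:,0]-521,P[:,1]+150)<15)&(P[:,2]>110)&(P[:,2]<135); print(n,m.sum(),np.median(P[m],0))
    if n=="side": cv2.imwrite("pics/side2.png",cv2.resize(c["image"][100:220,200:340,::-1],None,fx=5,fy=5,interpolation=cv2.INTER_CUBIC))
    o=dict(np.load(n+"1.npz")); P,u,v=pts(o);m=(np.hypot(P[:,0]-521,P[:,1]+150)<15)&(P[:,2]>110)&(P[:,2]<135); print(n,"before",m.sum(),np.median(P[m],0))
E
```

```text
2.9667 [ 522.74281364 -150.77004679  100.40262369] [-7.2916807   1.35202152 11.99768665] [0.38530969 1.68108252 0.00842515] 0.5625381442369974
scene 25 [ 519.93613655 -142.36055207  121.55043014]
scene before 57 [ 520.34854295 -149.64383996  127.54247235]
side 56 [ 520.53889635 -149.22797576  121.11929746]
side before 56 [ 521.69420231 -148.34386319  127.6793367 ]
```

Cap tops drop by 6.3 mm in both views at 12 N, so the cap is fully down and still in its locked direction. Next: turn anticlockwise (negative about tool y, which points down), keeping the push and easing off the sideways load.

Emit:
servo_tool(
  rotation=[
    [0, 0, 0],
    [0, -0.08, 0],
    [0, -0.19, 0],
    [0, -0.31, 0],
    [0, -0.43, 0],
    [0, -0.55, 0],
    [0, -0.65, 0],
    [0, -0.72, 0],
    [0, -0.75, 0],
    [0, -0.75, 0],
  ],
  travel=[
    [-0.001, 0.001, 0],
    [-0.0012, 0.0015, 0],
    [-0.0012, 0.0015, 0],
    [-0.0012, 0.0015, 0],
    [-0.0012, 0.0015, 0],
    [-0.0012, 0.0015, 0],
    [-0.0012, 0.0015, 0],
    [-0.0012, 0.0015, 0],
    [-0.0012, 0.0015, 0],
    [-0.0012, 0.0015, 0],
  ],
  grip=[255, 255, 255, 255, 255, 255, 255, 255, 255, 255],
)

```text
time: 3.9
tool_pos: [523.2, -151.0, 100.7]
tcp_rot: [[0.73, 0.003, -0.684], [0.684, -0.001, 0.73], [0.002, -1.0, -0.002]]
wrist_force: [-0.6, 0.2, 8.1]
gripper_width: 0.57
```

```bash
python3 - <<'E'
from workcell import r
s=r.read_state(); print(s["time"],s["tool_pos"],s["tcp_rot"].round(3).tolist(),s["wrist_force"],s["wrist_torque"],s["gripper_width"],s["joint_pos"].round(2))
E
```

```text
3.9 [ 523.16521981 -150.95531735  100.69411927] [[0.73, 0.003, -0.684], [0.684, -0.001, 0.73], [0.002, -1.0, -0.002]] [-0.61975189  0.22111113  8.06354456] [0.04066764 0.17934467 0.06055606] 0.5697379469718514 [ 0.27  0.28 -0.08  1.84  0.03  1.03  0.93]
```

Emit:
servo_tool(
  rotation=[
    [0, 0, 0],
    [0, -0.06, 0],
    [0, -0.16, 0],
    [0, -0.28, 0],
    [0, -0.4, 0],
    [0, -0.52, 0],
    [0, -0.61, 0],
    [0, -0.67, 0],
    [0, -0.69, 0],
    [0, -0.69, 0],
  ],
  travel=[
    [0, 0.002, 0],
    [0, 0.003, 0],
    [0, 0.003, 0],
    [0, 0.003, 0],
    [0, 0.003, 0],
    [0, 0.003, 0],
    [0, 0.003, 0],
    [0, 0.003, 0],
    [0, 0.003, 0],
    [0, 0.003, 0],
  ],
  grip=[255, 255, 255, 255, 255, 255, 255, 255, 255, 255],
)

```text
time: 4.73
tool_pos: [523.9, -150.2, 100.4]
tcp_rot: [[0.126, 0.005, -0.992], [0.992, -0.0, 0.126], [0.001, -1.0, -0.005]]
wrist_force: [-9.8, 5.1, 23.5]
gripper_width: 0.564
```

```bash
python3 - <<'E'
from workcell import r, optics
from h import *
s=r.read_state(); print(s["time"],s["tool_pos"],s["tcp_rot"].round(3).tolist(),s["wrist_force"],s["wrist_torque"],s["gripper_width"])
ims=[]
for n,a in [("side",(100,200)),("scene",(130,150))]:
    c=optics.read_camera(n); P,u,v=pts(c)
    m=(np.hypot(P[:,0]-521,P[:,1]+150)<15)&(P[:,2]>110)&(P[:,2]<135); print(n,m.sum(),np.median(P[m],0))
    ims.append(cv2.resize(c["image"][a[0]:a[0]+120,a[1]:a[1]+130,::-1],None,fx=3,fy=3,interpolation=cv2.INTER_CUBIC))
cv2.imwrite("pics/turn.png",np.hstack(ims))
E
```

```text
4.7333 [ 523.86584073 -150.18984731  100.35968045] [[0.126, 0.005, -0.992], [0.992, -0.0, 0.126], [0.001, -1.0, -0.005]] [-9.75694769  5.0728769  23.48999852] [1.14436018 2.32796816 0.02185843] 0.5638407048472277
side 30 [ 515.33735017 -151.84595651  120.4213513 ]
scene 58 [ 521.69438744 -150.87366765  121.06674001]
```

View pics/turn.png

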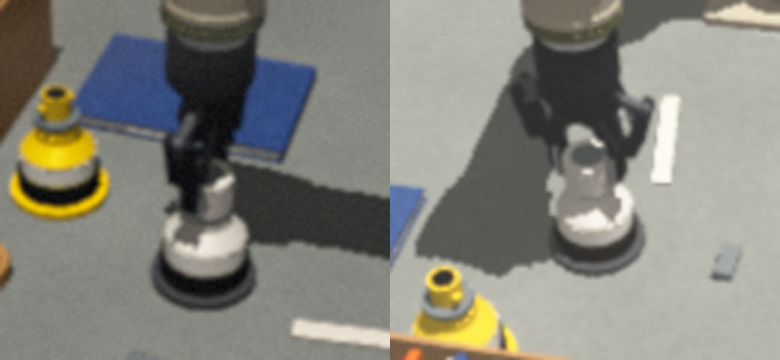

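The gripper has turned 82.8° with little moment about the vertical (0.02–0.06 N m, so no slip), and the cap is still down. I'll lift a little first and watch the force.

Emit:
servo_tool(
  rotation=[
    [0, 0, 0],
    [0, 0, 0],
    [0, 0, 0],
    [0, 0, 0],
    [0, 0, 0],
    [0, 0, 0],
    [0, 0, 0],
  ],
  travel=[
    [0, -0.002, 0.0015],
    [0, -0.005, 0.0015],
    [0, -0.009, 0.0015],
    [0, -0.013, 0.0015],
    [0, -0.017, 0.0015],
    [0, -0.02, 0.0015],
    [0, -0.02, 0.0015],
  ],
  grip=[255, 255, 255, 255, 255, 255, 255],
)

```text
time: 5.42
tool_pos: [522.6, -150.1, 121.0]
tcp_rot: [[0.127, 0.005, -0.992], [0.992, -0.0, 0.127], [0.0, -1.0, -0.005]]
wrist_force: [0.4, -0.1, -0.5]
gripper_width: 0.566
```

```bash
python3 - <<'E'
from workcell import r
s=r.read_state(); print(s["time"],s["tool_pos"],s["tcp_rot"].round(3).tolist(),s["wrist_force"],s["wrist_torque"],s["gripper_width"])
E
```

```text
5.4167 [ 522.58162645 -150.10647519  120.97205267] [[0.127, 0.005, -0.992], [0.992, -0.0, 0.127], [0.0, -1.0, -0.005]] [ 0.36534865 -0.12573788 -0.45451073] [-0.01859869  0.04362264  0.01755257] 0.5658701561296647
```

It came free with no pull. Now straight up another 65 mm.

Emit:
servo_tool(
  rotation=[
    [0, 0, 0],
    [0, 0, 0],
    [0, 0, 0],
    [0, 0, 0],
    [0, 0, 0],
    [0, 0, 0],
    [0, 0, 0],
    [0, 0, 0],
    [0, 0, 0],
    [0, 0, 0],
    [0, 0, 0],
  ],
  travel=[
    [0, -0.006, 0],
    [0, -0.016, 0],
    [0, -0.028, 0],
    [0, -0.04, 0],
    [0, -0.051, 0],
    [0, -0.059, 0],
    [0, -0.064, 0],
    [0, -0.065, 0],
    [0, -0.065, 0],
    [0, -0.065, 0],
    [0, -0.065, 0],
  ],
  grip=[255, 255, 255, 255, 255, 255, 255, 255, 255, 255, 255],
)

```text
time: 6.33
tool_pos: [521.9, -150.0, 185.3]
tcp_rot: [[0.127, 0.004, -0.992], [0.992, -0.0, 0.127], [0.0, -1.0, -0.004]]
wrist_force: [-0.6, -0.6, -0.3]
gripper_width: 0.566
```

```bash
python3 - <<'E'
from workcell import r, optics
from h import *
s=r.read_state(); print(s["time"],s["tool_pos"],s["tcp_rot"].round(3).tolist(),s["wrist_force"],s["gripper_width"],abs(s["dq"]).max())
ims=[]
for n,a in [("side",(70,200)),("scene",(110,150))]:
    c=optics.read_camera(n); P,u,v=pts(c)
    i=c["image"][v,u].astype(int).mean(1)
    m=(np.hypot(P[:,0]-521,P[:,1]+150)<30)
    t=P[m&(P[:,2]>200)&(P[:,2]<213)&(i>60)]; w=P[m&(P[:,2]>178)&(P[:,2]<198)&(i>75)]; g=P[m&(P[:,2]>100)&(P[:,2]<200)]
    print(n,len(t),(t.min(0)+t.max(0))/2,np.ptp(t,axis=0),"wall",np.round(circ(w),1),len(w),"z hist",np.histogram(g[:,2],range(100,205,10))[0])
    ims.append(cv2.resize(c["image"][a[0]:a[0]+140,a[1]:a[1]+130,::-1],None,fx=3,fy=3,interpolation=cv2.INTER_CUBIC))
cv2.imwrite("pics/lift.png",np.hstack(ims))
E
```

```text
6.3333 [ 521.87916669 -149.99803105  185.30267885] [[0.127, 0.004, -0.992], [0.992, -0.0, 0.127], [0.0, -1.0, -0.004]] [-0.61491527 -0.64606358 -0.31306382] 0.5657714456205533 0.0014906430550922932
side 85 [ 509.42156792 -147.98739425  205.38741317] [27.03861106 53.76530999 10.11799153] wall [ 515.9 -144.6   18.7] 65 z hist [37 71  1  0  0  0  1 33 39 35]
scene 180 [ 524.51639396 -151.26036677  206.18598639] [49.84626549 53.32539783 12.15185248] wall [ 521.1 -151.2   26.8] 96 z hist [33 64  1  0  0  0  0 40 47 54]
```

View pics/lift.png

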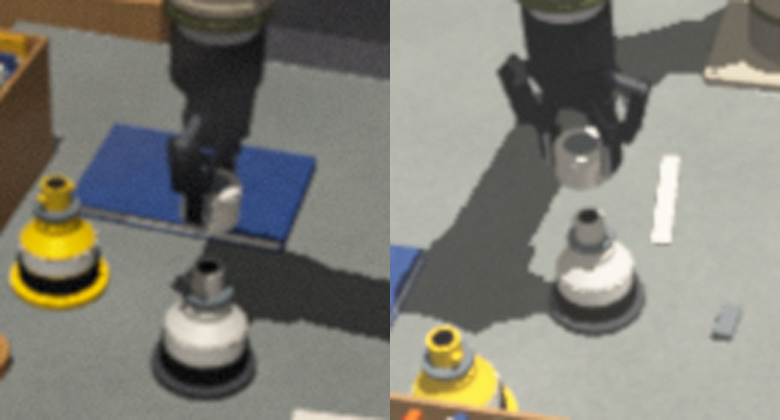

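The cap is off and held in the gripper: side half (208,200), scene half (578,160). The bottle's dark open mouth shows below it at (208,265) and (587,215). The depth histogram has an empty band from about 120 to 171 mm, so there is roughly 5 cm of air under the cap. The arm is still, so I'm handing in.

```bash
python3 -c "
from workcell import r
print(r.job_done()); s=r.read_state(); print(s['time'],s['tool_pos'],s['gripper_width'])"
```

```text
the job is handed in; nothing more can be done
None
the job is handed in; nothing more can be done
```

The squat bottle is open: the cap is off and held still in the gripper above it. I handed the job in at about 6.4 s, and no verdict was reported.

**What I did:** I gripped the cap and pushed it down about 6.3 mm at 12 N. I then turned it about 83° anticlockwise while down and lifted it straight up.

**Last checks:**
- **Height:** the cameras put the cap's underside at about 172 mm, so there is roughly 5 cm of air over the mouth.
- **Position:** the tool is at (522, -150) and the bottle axis was measured at (521, -150). The tool is within 0.3° of vertical.
- **Stillness and grip:** the wrist force is under 1 N, joint speeds are about zero, and the opening is a steady 48 mm on the 50 mm cap.

**What did not go as planned or disagreed:**
- **Push force:** it varied between about 8 N and 23.5 N during the turn, against the 12 to 15 N advised. The cap lifted off without any resistance.
- **Cap's turn angle:** I inferred it from the gripper's turn and the low moment about the vertical; I did not see it directly.
- **Final cap position from the cameras:** the scene camera agreed with the tool position to about 1 mm. The side camera's fit was about 8 mm off because a finger hid part of the cap, so I disregarded it.

I did not measure the bystanders afterwards. The tool stayed at least 35 cm from the tall bottle and pressed on nothing but the cap.

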